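Start the lock screw of a resistor drawer

TASK

On the grey resistor chassis, push the open drawer fully home until it clicks into its catch. Then take the orange handle of the cranked lock screw and turn it backward (anticlockwise seen from above) until you feel or see the screw drop into its thread, stop there, turn it forward (clockwise) one turn so that it is started, and finish while still holding the handle. Leave the other things on the bench where they are.

Things in the scene. Friction and masses are not known exactly. Their poses are not given: they have to be found in the camera images.
- chassis: Fixed grey metal chassis, 240 x 180 x 62 mm high. Origin on the bench under the axis of the upright lock screw that stands on its top; x points from its front (drawer side, nearer the robot) to its rear, z up; it reaches from x = -100 to +140 mm. A steel boss (38 mm diameter) around the screw rises to z = 97 mm; within 70 mm of the axis only screw, crank and handle are higher.
- drawer (a joint): Slide of the drawer (m): 0 is fully home against its stop; grows as it comes out to the chassis's -x side (starts 30 to 55 mm out). About 1.5 N of friction; a sprung catch resists with about 5 N from 13 to 6 mm, then snaps the drawer home and keeps it there. The screw cannot go down with the drawer out.
- drawer_front (a point): Middle of the outer face of the drawer's upright blue front panel, 176 mm wide, 6 to 56 mm above the bench (this point: 46 mm), to be pushed toward the chassis's +x. A small black lip, 60 mm wide, marks its top middle, only to look at (nothing is felt there). At home the face lies 105 mm ahead (-x) of the screw axis.
- screw_top (a point): Top centre of the crank's hub, on the screw's upright axis, about 130 mm above the bench at the start; rises and drops with the screw. The crank arm runs from here to the handle's pin; it is telescopic and gives up to 7 mm in length either way on a light spring (300 N/m).
- screw (a joint): Height of the screw (m), 0 at its highest. Coarse right-hand thread, lead 8 mm a turn. It starts resting on the first thread at -1.5 to -5.5 mm. Turned backward it climbs to about 0, then drops by its own weight (3.3 N, no pushing needed, in about 0.2 s) to about -8 mm, ready to engage; from there forward turning takes it down 8 mm a turn. Bottom stop -22 mm.
- crank (a joint): Angle of the crank (rad), counted through whole turns; grows anticlockwise seen from above (backward). It reads 0 with the handle toward the chassis's front, over the -x side of the axis. The drop comes somewhere between 1.1 and 4 rad backward of the start. Friction about 0.04 N m; it stays where it is left.
- sleeve: Orange handle with dark rings: upright sleeve, 20 mm diameter, 28 mm high, origin at its centre, 155 to 162 mm above the bench, 40 mm from the screw axis. Spins freely on its pin and floats along it (12 mm down, 20 up, light spring): grip it firmly and lead it round a level circle, hand unturned, while the screw rises and drops. Pin cap 38 mm above, crank arm 28 mm below the centre.
- yellow_box: Yellow resistor box 60 x 56 x 30 mm with four posts, lying loose on the rear of the chassis's top; origin centre of underside. Leave alone.
- grey_box_a: Grey resistor box 60 x 56 x 30 mm with four posts, on the bench on the chassis's left (+y); origin centre of underside. Leave alone.
- grey_box_b: Grey resistor box 60 x 56 x 30 mm with six posts, on the bench on the chassis's right (-y); origin centre of underside. Leave alone.
- screwdriver: Screwdriver with red handle, about 180 mm long, lying on the bench right of the chassis. Leave alone.
- tape_roll: Blue roll 72 mm in diameter, 19 mm high, lying flat on the bench left of the chassis. Leave alone.
- attenuator: Brass cylindrical attenuator 28 mm in diameter and 62 mm long, lying on the bench left of the chassis. Leave alone.

How it is judged:
By the outcome, as a careful person would: the job done as asked, in the order asked, and still so for the second after the job is handed in, while the arm keeps its last pose, push and grip.
It also fails if it takes over 64 s, if anything falls off the work surface, if the arm or the gripper's body presses on something with over 40 N, if the wrist force passes 120 N, or if a joint passes its speed limit or range.

ROBOT

A 7-joint arm with a two-finger parallel gripper is mounted at the origin on the work surface. World frame = base frame: x ahead of the robot, y to its left, z up, the work surface at z = 0. Lengths are in m, angles in rad, forces in N, time in s.
With the tool pointing down it reaches from about 0.35 to 0.9 m from the base axis. Payload 7.2 kg.
Tool frame: the origin (TCP) lies midway between the tips of the shut fingers; the grasp point (between the pads) lies 19 mm behind it; z points along the fingers, y is the line along which they close (so a half turn about z gives the same grasp; the last joint's range is limited). The gripper opens to 85 mm and grips with 20 to 120 N. Pads are 22 mm wide; open, the fingers measure 114 mm over their backs; the gripper's body (76 mm by 85 mm) begins 54 mm behind the grasp point. The pads swing forward as they close: fully open they stand 13 mm farther back than shut.
Start: joints at [-1.412, 0.411, -0.013, 1.596, 0.006, 1.134, -0.082], TCP at [0.141, 0.609, 0.211] pointing down, gripper open.
Joint ranges: [-2.95, 2.95], [-0.29, 1.99], [-1.47, 1.44], [0.14, 2.54], [-1.03, 4.17], [0.13, 1.85], [-2.86, 2.86]. Speed limits (rad/s): [2.39, 2.39, 3.01, 3.01, 3.14, 3.14, 3.14].

INTERFACE

Orientations are given as a 3x3 rotation matrix whose columns are the frame's x, y, z axes.
In Python, from plant import get_obs, snapshot, camera_info, hand_in gives the robot as it stands.
- The arm moves only by the shell command python3 -m inch 'ROWS' [FORCE]. ROWS is JSON, a list that holds one entry, the list of rows, each a list of 7 numbers: the turn, a rotation vector about the tool's x, y, z each as a share of pi/4 rad, from -1 to 1, then the shift along the tool's x, y, z each as a share of 0.25 m, from -1 to 1, then the opening, from 0 (shut) to 1 (fully open). In form: [[[rx, ry, rz, dx, dy, dz, hand], ...]]. A call has 1 to 10 rows; each row shifts and turns the commanded pose from where the row before left it, along the tool's axes as they then stand; what a row does not reach is not made up. A row lasts 1/8 s, in which the tool goes at most 62.5 mm and 10.7 degrees, less where a joint would pass 70% of its speed; a pose out of reach is approached as far as the arm can. A call with a number of a shift or a turn outside -1 to 1 is refused whole. A call with a gripper value outside its range is refused whole. The fingers move at their own pace and stop on an object; FORCE is the grip in N (left out, the last holds). Time passes only in rows, so rows that do not move let the fingers close. It gives the time, the measured TCP pose, the force, the opening and the grip force at its end, in the units of the state.
- get_obs(): the state, without advancing time (a new reading comes with each control period).
- snapshot(name): name is "side" or "top"; returns (picture, depth): 480x640x3 uint8, blue, green, red; 480x640 float32, m along the optical axis (not along the pixel's ray), 0 where there is no reading.
- camera_info(name): a dict with "intrinsics" (3x3 intrinsics, pixels), "R" (3x3) and "t" (3): a world point X has camera coordinates R X + t. Camera axes: x right, y down, z forward; pixel columns grow to the right and rows downward; lengths in m; the calibration is good to about 2 mm. A picture is of the moment at which its call begins. camera_info takes no time and is no camera call.
- hand_in(): hands the job in; it is judged then, once.
The state is a dict: "time": time; "q": joint angles; "qvel": joint speeds; "tau": joint torques, N m; "tool_pos": TCP position; "ee_rot": TCP orientation; "force": force on the tool from outside, world axes, zero at the start; "ft_torque": the same for the moment, N m; "gripper_width": finger opening in m; "gripper_force": force on a finger pad.
Only numpy, scipy, OpenCV 4.12 (cv2) and the standard library are available. Lean on these libraries where they do the work, as an engineer would, in place of code of your own. Each camera call takes 0.05 s, during which the arm holds its last target. There are 200 camera calls.

## Working session

There is one attempt and no reset: what is moved stays moved. The work goes in short steps, Python scripts to look and compute and a shell command to move; the robot and the scene stay as the last step left them, time stands still between calls to the robot, and variables do not carry over. Pictures are saved under pics/ and viewed, at most 10 in all, crops included, and the job is handed in when it is done.

```bash
mkdir -p pics
python3 - <<'E'
from plant import *
import cv2,numpy as np
o=get_obs();print(o['time'],o['tool_pos'],o['ee_rot'],o['gripper_width'])
for n in("side","top"):
    p,d=snapshot(n);cv2.imwrite(f"pics/{n}0.png",p);np.save(f"pics/{n}0.npy",d);c=camera_info(n);print(n,c)
E
```

```text
0.0 [0.14044928 0.6084514  0.21013297] [[-9.74400755e-01  2.24817910e-01 -2.74848405e-04]
 [ 2.24818055e-01  9.74399372e-01 -1.64514204e-03]
 [-1.02045282e-04 -1.66481853e-03 -9.99998609e-01]] 0.08527873729562425
side {'intrinsics': array([[495.61838142,   0.        , 318.69898066],
       [  0.        , 495.61838142, 241.55983619],
       [  0.        ,   0.        ,   1.        ]]), 'R': array([[ 7.84935048e-01, -6.19578056e-01, -5.84139176e-05],
       [-3.84688013e-01, -4.87282123e-01, -7.83945958e-01],
       [ 4.85687249e-01,  6.15369130e-01, -6.20829067e-01]]), 't': array([-0.4729563 ,  0.38036294,  0.78713126])}
top {'intrinsics': array([[491.13201659,   0.        , 322.93523819],
       [  0.        , 491.13201659, 249.16599327],
       [  0.        ,   0.        ,   1.        ]]), 'R': array([[ 0.0272809 , -0.9995467 , -0.0127338 ],
       [-0.99351858, -0.02570578, -0.11072504],
       [ 0.11034752,  0.01567195, -0.9937695 ]]), 't': array([0.03098924, 0.67630168, 0.90794762])}
```

View pics/side0.png

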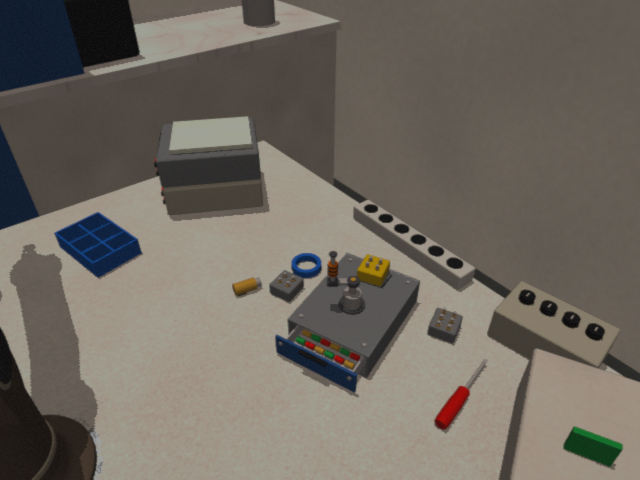

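View pics/top0.png

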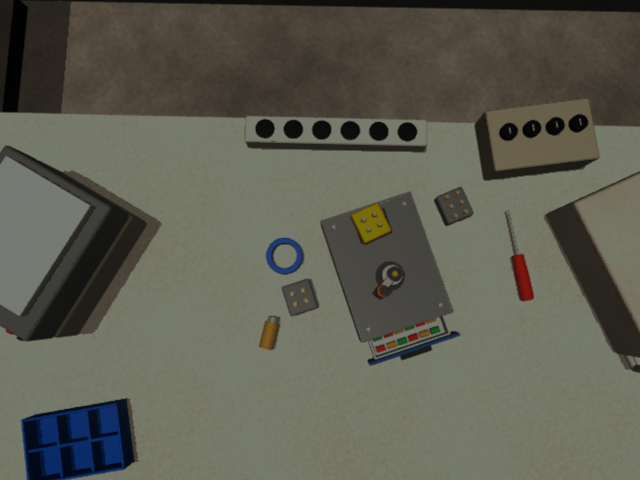

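The side view shows the chassis at about (350,310), with the handle at (333,268), the hub and boss at (352,290) and the drawer front at (315,362). In the top view the drawer's black lip is at (416,351), the handle near (380,291) and the hub near (392,275).

```bash
cat > h.py <<'E'
import numpy as np,cv2
from plant import *
def ray(n,uv):
    c=camera_info(n);R=c['R'];o=-R.T@c['t'];d=R.T@np.linalg.inv(c['intrinsics'])@np.array([uv[0],uv[1],1.]);return o,d/np.linalg.norm(d)
def plane(n,uv,z):
    o,d=ray(n,uv);return o+d*(z-o[2])/d[2]
def tri(a,b):
    o1,d1=ray("top",a);o2,d2=ray("side",b);s=np.linalg.lstsq(np.c_[d1,-d2],o2-o1,rcond=None)[0]
    p,q=o1+s[0]*d1,o2+s[1]*d2;return (p+q)/2,np.linalg.norm(p-q)
def blob(img,lo,hi,roi):
    x0,y0,x1,y1=roi;m=cv2.inRange(cv2.cvtColor(img,cv2.COLOR_BGR2HSV),lo,hi);k=np.zeros_like(m);k[y0:y1,x0:x1]=m[y0:y1,x0:x1];return k
E
python3 - <<'E'
from h import *
T=cv2.imread('pics/top0.png');S=cv2.imread('pics/side0.png')
O=((5,120,60),(20,255,255))
mt=blob(T,*O,(365,275,400,305));ms=blob(S,*O,(322,245,345,285))
for m in(mt,ms):
    y,x=np.nonzero(m);print(len(x),x.mean(),y.mean(),x.min(),x.max(),y.min(),y.max())
# chassis top by grey mask contour, depth-free
for p in [(321,221),(410,193),(453,311),(360,342)]: print(plane("top",p,.062).round(4))
b=blob(T,(100,120,40),(125,255,255),(360,325,465,370));y,x=np.nonzero(b);print('blue',len(x),cv2.boxPoints(cv2.minAreaRect(np.c_[x,y].astype(np.float32))))
a=cv2.resize(T[180:380,300:480],None,fx=3,fy=3,interpolation=2);c=cv2.resize(S[235:395,265:435],None,fx=3.75,fy=3.75,interpolation=2)[:600]
cv2.imwrite('pics/t1.png',a);cv2.imwrite('pics/s1.png',c)
E
```

```text
54 381.77777777777777 289.1296296296296 377 397 275 296
98 332.40816326530614 268.1938775510204 328 337 261 277
[0.7259 0.0537 0.062 ]
[ 0.7839 -0.1135  0.062 ]
[ 0.5641 -0.1943  0.062 ]
[ 0.5029 -0.0241  0.062 ]
blue 297 [[368.70795 362.14203]
 [457.61707 331.87506]
 [458.79193 335.32617]
 [369.8828  365.59314]]
```

View pics/t1.png

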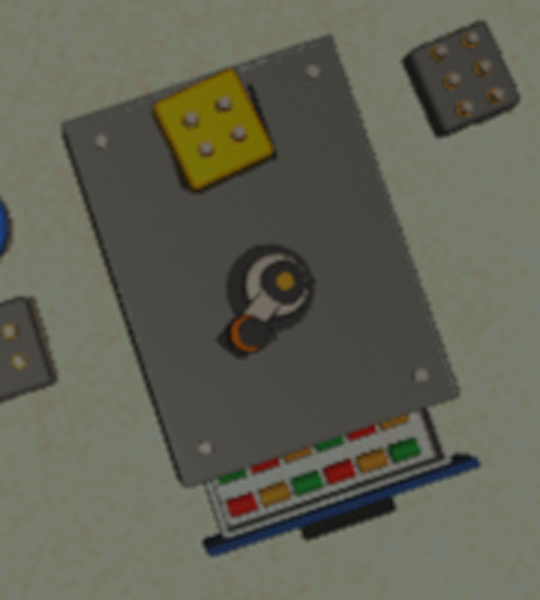

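View pics/s1.png

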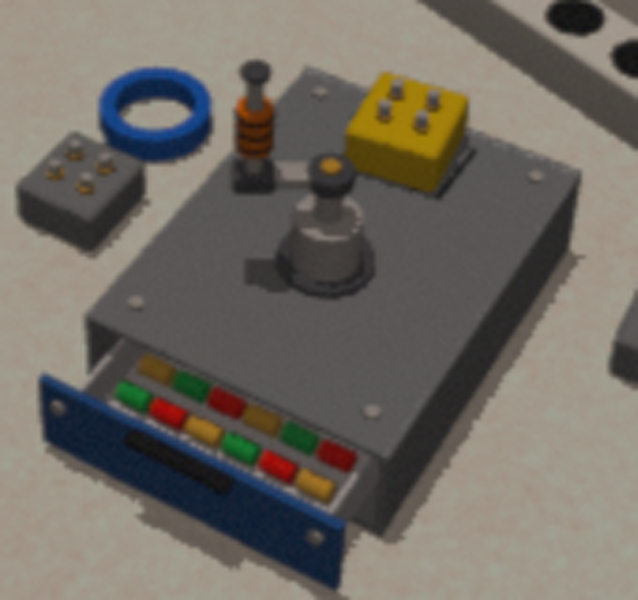

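The crops show the hub's brass centre at top (395.3,273.7) and side (353.3,279.3), and the dark pin cap at top (385,291) and side (333.3,254). The sleeve is at side (332.4,268.2).

Run:
```python
from h import *
hub,e=tri((395.3,273.7),(353.3,279.3));cap,e2=tri((384.8,290.8),(333.3,253.9));print('hub',hub,e,'cap',cap,e2)
for z in(.155,.1585,.162): print('sleeve side ray z',z,plane("side",(332.4,268.2),z))
C=np.array([plane("top",p,.062)[:2] for p in [(321.5,222),(410,192.5),(452.5,311),(361.5,342)]])
ax=(C[0]+C[1]-C[2]-C[3])/2; w=(C[0]-C[1]+C[3]-C[2])/2
print('len',np.linalg.norm(ax),np.linalg.norm(w),'yaw',np.arctan2(ax[1],ax[0]),np.arctan2(-w[0],w[1]))
yaw=np.arctan2(-w[0],w[1])/2+np.arctan2(ax[1],ax[0])/2;u=np.array([np.cos(yaw),np.sin(yaw)])
print('origin from corners',C.mean(0)-.02*u,'yaw',yaw)
l,r=plane("top",(369.5,364.5),.056),plane("top",(458.5,335),.056);print('drawer face',l,r,np.linalg.norm(l-r), (l+r)/2,'out',-((l+r)[:2]/2-hub[:2])@u-.105)
for p in[(cap,'cap'),(plane("side",(332.4,268.2),.1585),'sl')]:
    v=p[0][:2]-hub[:2];print(p[1],np.linalg.norm(v),np.arctan2(v[1],v[0])-yaw-np.pi)
print('tri sleeve via colour', tri((381.5,292),(332.4,268.2)))
```

```text
hub [ 0.62577627 -0.07815413  0.133376  ] 0.0007647763248051966 cap [ 0.59424963 -0.05345027  0.19752341] 0.0010321042718895604
sleeve side ray z 0.155 [ 0.59911026 -0.04688448  0.155     ]
sleeve side ray z 0.1585 [ 0.59654079 -0.04990449  0.1585    ]
sleeve side ray z 0.162 [ 0.59397131 -0.0529245   0.162     ]
len 0.23487980840475672 0.17716766681450474 yaw 0.34628033312274903 0.3511330689686307
origin from corners [ 0.62520059 -0.07710532] yaw 0.3487067010456899
drawer face [ 0.46222698 -0.04271284  0.056     ] [ 0.52033981 -0.2058355   0.056     ] 0.17316496528224856 [ 0.4912834  -0.12427417  0.056     ] out 0.037156896361466504
cap 0.04005259187857432 -1.0133589594688983
sl 0.04065409882446943 -1.116956858715462
tri sleeve via colour (array([ 0.59344834, -0.05223682,  0.16171074]), np.float64(0.0016984231537068113))
```

The axis is at about (0.6255, -0.0777), chassis yaw is 0.349 and the drawer is about 37 mm out. I'll turn the tool so that x = -chassis x, shut the fingers and start across.

```bash
python3 -m inch '[[[0,0,-0.1833,0,0,0,0],[0,0,-0.1833,0,0,0,0],[0,0,-0.1833,0,0,0,0],[0,0,-0.1833,0,0,0,0],[0,0,0,0,0,0,0]]]' 60
cat > c.py <<'E'
from h import *
# chassis-frame pose; tool x=-xc, y=yc, z=-z
A=np.array([.6255,-.0777]);u=np.array([np.cos(.349),np.sin(.349)]);v=np.array([-u[1],u[0]])
def ch(p): d=np.array(p[:2])-A; return np.array([d@u,d@v,p[2]])
def state():
    o=get_obs();R=o['ee_rot'];print('t',round(o['time'],2),'ch',(ch(o['tool_pos'])*1000).round(1),'yawerr deg',np.degrees(np.arctan2(R[1,0],R[0,0])-(.349-np.pi)).round(2),'F',(R.T@o['force']).round(1),'w',round(o['gripper_width'],4),'g',round(o['gripper_force'],1));return o
def to(x,y,z):
    o=get_obs();d=o['ee_rot'].T@(np.r_[A+x*u+y*v,z]-o['tool_pos']);print('need',(d/.25).round(3))
E
python3 - <<'E'
from c import *
state()
o=get_obs();d1=np.array([.40,.30,.21])-o['tool_pos'];print((o['ee_rot'].T@d1/.25).round(3));p=np.r_[A-.195*u,.21];print((o['ee_rot'].T@(p-[.4,.3,.21])/.25).round(3))
E
```

```text
time: 0.72
tool_pos: [0.1406, 0.6087, 0.2105]
ee_rot: [[-0.94, -0.341, -0.0], [-0.341, 0.94, -0.001], [0.001, -0.001, -1.0]]
force: [0.9, 0.5, -1.1]
gripper_width: -0.0001
gripper_force: 0.0
t 0.72 ch [-220.9  810.8  210.5] yawerr deg -0.06 F [-1.   0.1  1.1] w -0.0001 g 0.0
[-0.554 -1.515  0.003]
[ 4.470e-01 -1.729e+00  1.000e-03]
```

```bash
python3 -m inch '[[[0,0,0,-0.07,-0.19,0,0],[0,0,0,-0.07,-0.19,0,0],[0,0,0,-0.07,-0.19,0,0],[0,0,0,-0.07,-0.19,0,0],[0,0,0,-0.07,-0.19,0,0],[0,0,0,-0.07,-0.19,0,0],[0,0,0,-0.07,-0.19,0,0],[0,0,0,-0.07,-0.19,0,0],[0,0,0,0.04,-0.19,0,0],[0,0,0,0.06,-0.19,0,0]]]' >/dev/null
python3 -m inch '[[[0,0,0,0.06,-0.19,0,0],[0,0,0,0.06,-0.19,0,0],[0,0,0,0.06,-0.19,0,0],[0,0,0,0.06,-0.19,0,0],[0,0,0,0.06,-0.19,0,0],[0,0,0,0.06,-0.19,0,0],[0,0,0,0,-0.14,0,0],[0,0,0,0,0,0,0]]]' >/dev/null
python3 -c "
from c import *
state();to(-.195,0,.21)"
```

```text
t 2.98 ch [-196.5   13.8  211.1] yawerr deg -0.44 F [-0.3  1.3  0.2] w 0.0003 g 0.0
need [-0.006 -0.055  0.004]
```

```bash
python3 -m inch '[[[0,0,0,0,-0.055,0.18,0],[0,0,0,0,0,0.18,0],[0,0,0,0,0,0.18,0],[0,0,0,0,0,0.12,0],[0,0,0,0,0,0.08,0],[0,0,0,-0.08,0,0,0],[0,0,0,0,0,0,0]]]' >/dev/null
python3 -c "
from c import *
state();to(-.125,0,.025)"
python3 -m inch '[[[0,0,0,-0.04,0,0,0],[0,0,0,-0.04,0,0,0],[0,0,0,-0.04,0,0,0],[0,0,0,-0.04,0,0,0],[0,0,0,0,0,0,0]]]' >/dev/null
python3 -c "
from c import *
state();to(-.115,0,.025)"
```

```text
t 3.85 ch [-172.9    2.7   26.7] yawerr deg 0.09 F [-0.7 -1.  -0.6] w 0.0 g 0.0
need [-0.191 -0.011  0.007]
t 4.47 ch [-134.5    2.4   26. ] yawerr deg 0.06 F [0.1 0.3 0.1] w -0.0 g 0.0
need [-0.078 -0.01   0.004]
```

```bash
for i in 1; do python3 -m inch '[[[0,0,0,-0.03,0,0,0],[0,0,0,-0.03,0,0,0]]]' >/dev/null
python3 -c "
from c import *
state()"; done
python3 -m inch '[[[0,0,0,-0.02,0,0,0],[0,0,0,0,0,0,0]]]' >/dev/null
python3 - <<'E'
from c import *
state();p,_=snapshot("side");cv2.imwrite('pics/s2.png',cv2.resize(p[215:395,245:445],None,fx=3,fy=3,interpolation=2))
E
```

```text
t 4.72 ch [-121.5    2.4   25.8] yawerr deg -0.04 F [ 0.5 -0.1  0.7] w -0.0002 g 0.8
t 4.97 ch [-116.3    2.4   25.8] yawerr deg -0.0 F [ 4.   0.1 -1.4] w 0.0002 g 2.0
```

View pics/s2.png

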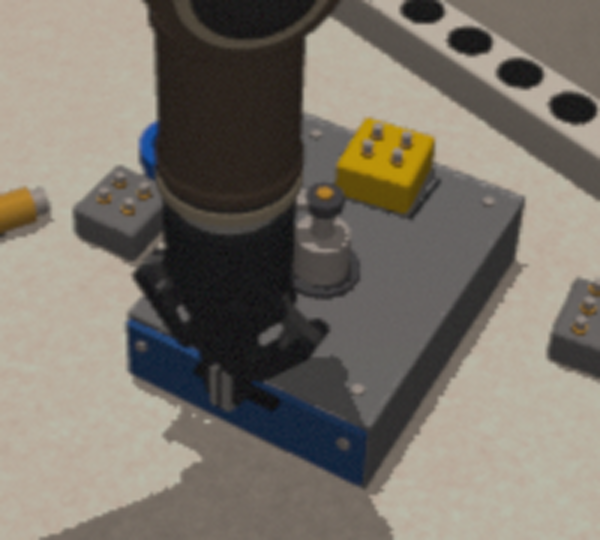

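The fingers are at about (220,385) in the crop and the blue front is nearly flush. I'll push on until the stop is felt.

```bash
for i in 1; do python3 -m inch '[[[0,0,0,-0.015,0,0,0],[0,0,0,-0.015,0,0,0],[0,0,0,0,0,0,0]]]' >/dev/null
python3 -c "
from c import *
state()"; done
python3 -m inch '[[[0,0,0,-0.012,0,0,0],[0,0,0,0,0,0,0]]]' >/dev/null
python3 -c "
from c import *
state()"
```

```text
t 5.4 ch [-116.3    2.5   25.3] yawerr deg -0.19 F [ 25.5   1.3 -18.6] w 0.0001 g 12.8
t 5.65 ch [-116.3    2.5   25.1] yawerr deg -0.26 F [ 33.3   1.2 -25.6] w -0.0002 g 17.0
```

At x = -116 the force rises to 33 N with no motion, so the drawer is against its stop. I'll back off, rise and check.

```bash
python3 -m inch '[[[0,0,0,0.04,0,0,0],[0,0,0,0.08,0,0,0],[0,0,0,0.12,0,0,0.5],[0,0,0,0.12,0,-0.15,1],[0,0,0,0,0,-0.2,1],[0,0,0,0,0,-0.2,1],[0,0,0,0,0,-0.2,1],[0,0,0,0,0,-0.1,1],[0,0,0,0,0,0,1]]]' >/dev/null
python3 - <<'E'
from c import *
state()
T,_=snapshot("top");S,_=snapshot("side")
cv2.imwrite('pics/t3.png',T);cv2.imwrite('pics/s3.png',S)
O=((5,120,60),(20,255,255))
for m in(blob(T,*O,(370,280,392,305)),blob(S,*O,(322,245,345,285))):
    y,x=np.nonzero(m);print(len(x),x.mean() if len(x) else 0,y.mean() if len(x) else 0)
print('sleeve',ch([.594,-.0525,.16]))
a=cv2.resize(T[200:400,330:480],None,fx=2,fy=2);b=cv2.resize(S[200:400,240:440],None,fx=2,fy=2)
cv2.imwrite('pics/v3.png',np.hstack([a,b]))
E
```

```text
t 6.78 ch [-193.2    1.8  240.8] yawerr deg 0.05 F [ 0.3 -0.3 -0.2] w 0.0854 g 0.0
48 379.9166666666667 291.1666666666667
0 0 0
sleeve [-0.02098368  0.03445251  0.16      ]
```

View pics/v3.png

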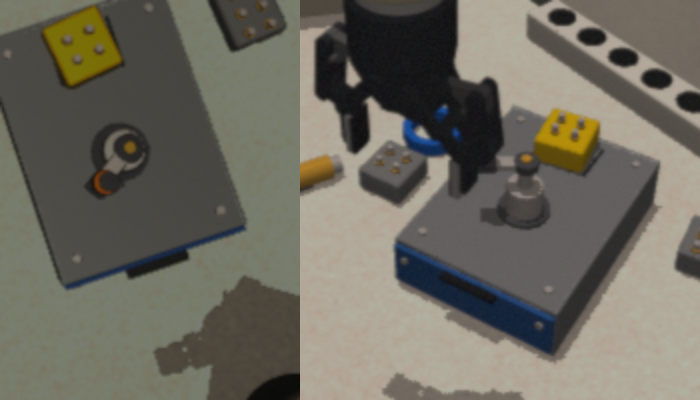

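The drawer front is flush, with blue only as a thin edge in the top view, and the handle has not moved. Next I'll go over the handle, descend and grip.

```bash
python3 -m inch '[[[0,0,0,-0.13,0.03,0,1],[0,0,0,-0.15,0.03,0,1],[0,0,0,-0.15,0.03,0,1],[0,0,0,-0.15,0.03,0,1],[0,0,0,-0.11,0.01,0,1],[0,0,0,0,0,0,1]]]' >/dev/null
python3 - <<'E'
from c import *
state();to(-.021,.0345,.145)
S,_=snapshot("side");O=((5,120,60),(20,255,255));y,x=np.nonzero(blob(S,*O,(322,245,345,285)));print(len(x),x.mean() if len(x) else 0,y.mean() if len(x) else 0)
cv2.imwrite('pics/v4.png',cv2.resize(S[180:320,260:420],None,fx=3,fy=3))
E
```

```text
t 7.62 ch [-21.6  36.3 235.9] yawerr deg 0.15 F [0.3 0.2 0.1] w 0.0855 g 0.0
need [-0.003 -0.008  0.364]
95 332.6 268.5263157894737
```

View pics/v4.png

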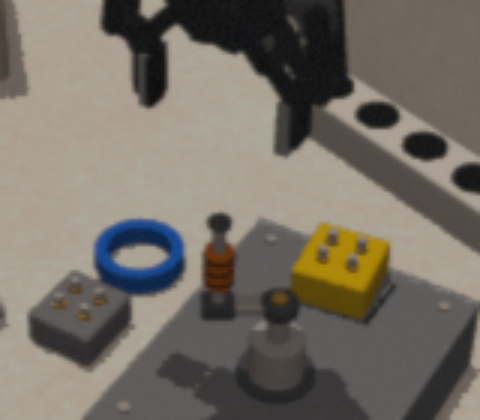

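The fingertips, at crop (150,90) and (287,135), straddle the handle at (219,265) centrally. I'll descend and grip.

```bash
python3 -m inch '[[[0,0,0,0,-0.008,0.1,1],[0,0,0,0,0,0.1,1],[0,0,0,0,0,0.1,1],[0,0,0,0,0,0.064,1],[0,0,0,0,0,0,1]]]' 50 >/dev/null
python3 -c "
from c import *
state()"
python3 -m inch '[[[0,0,0,0,0,0,0],[0,0,0,0,0,0,0],[0,0,0,0,0,0,0],[0,0,0,0,0,0,0],[0,0,0,0,0,0,0]]]' 50 >/dev/null
python3 -c "
from c import *
state()
import math
r=40
for k in range(0,25): 
  pass
o=get_obs();p=ch(o['tool_pos'])*1000;a0=math.atan2(p[1],p[0]);print('ang',math.degrees(a0),math.hypot(p[0],p[1]))
q=lambda a:np.array([-40*math.cos(a),40*math.sin(a)])/250
for k in range(28):
  print(k,(q(a0+(k+1)*.15)-q(a0+k*.15)).round(3), end='; ')"
```

```text
t 8.3 ch [-24.1  32.9 146.3] yawerr deg -0.04 F [-0.5 -0.1 -1.2] w 0.0854 g 0.0
t 8.93 ch [-22.7  33.1 147.6] yawerr deg 0.02 F [-0.7  0.1  0.6] w 0.0162 g 48.8
ang 124.43906778451439 40.147010014873636
0 [ 0.019 -0.015]; 1 [ 0.016 -0.018]; 2 [ 0.013 -0.02 ]; 3 [ 0.01  -0.022]; 4 [ 0.007 -0.023]; 5 [ 0.003 -0.024]; 6 [-0.    -0.024]; 7 [-0.004 -0.024]; 8 [-0.007 -0.023]; 9 [-0.011 -0.022]; 10 [-0.014 -0.02 ]; 11 [-0.016 -0.017]; 12 [-0.019 -0.015]; 13 [-0.021 -0.012]; 14 [-0.022 -0.009]; 15 [-0.023 -0.005]; 16 [-0.024 -0.002]; 17 [-0.024  0.002]; 18 [-0.023  0.006]; 19 [-0.022  0.009]; 20 [-0.021  0.012]; 21 [-0.019  0.015]; 22 [-0.016  0.018]; 23 [-0.013  0.02 ]; 24 [-0.01   0.022]; 25 [-0.007  0.023]; 26 [-0.003  0.024]; 27 [0.    0.024];
```

```bash
cat > hub.py <<'E'
from c import *
import sys
o=state();S,_=snapshot("side");m=blob(S,(10,110,70),(30,255,255),(344,268,362,296));y,x=np.nonzero(m)
p=ch(o['tool_pos'])*1000;a=np.arctan2(p[1],p[0]);print('   ang',round(np.degrees(a)%360,1),'r',round(np.hypot(*p[:2]),1),'brass',len(x),(x.mean().round(2),y.mean().round(2)) if len(x) else None)
if len(sys.argv)>1: cv2.imwrite(sys.argv[1],cv2.resize(S[180:320,260:420],None,fx=3,fy=3))
E
python3 hub.py pics/g0.png
python3 -m inch '[[[0,0,0,0.019,-0.015,0,0],[0,0,0,0.016,-0.018,0,0],[0,0,0,0.013,-0.020,0,0]]]' >/dev/null; python3 hub.py
python3 -m inch '[[[0,0,0,0.010,-0.022,0,0],[0,0,0,0.007,-0.023,0,0],[0,0,0,0.003,-0.024,0,0]]]' >/dev/null; python3 hub.py pics/g1.png
python3 -c "
import cv2,numpy as np
a,b=[cv2.imread(f'pics/g{i}.png')[:,:400] for i in(0,1)]
cv2.imwrite('pics/g01.png',np.hstack([a,b]))"
```

```text
t 8.93 ch [-22.7  33.1 147.6] yawerr deg 0.02 F [-0.7  0.1  0.6] w 0.0162 g 48.8
   ang 124.4 r 40.1 brass 72 (np.float64(357.75), np.float64(274.6))
t 9.35 ch [-35.3  19.6 147.5] yawerr deg 0.0 F [-0.1  3.1  0.6] w 0.0166 g 48.8
   ang 151.0 r 40.3 brass 75 (np.float64(357.63), np.float64(274.72))
t 9.78 ch [-40.3   2.1 147.3] yawerr deg -0.01 F [ 1.   2.3 -0.2] w 0.0168 g 48.9
   ang 177.0 r 40.3 brass 82 (np.float64(356.12), np.float64(275.99))
```

View pics/g01.png

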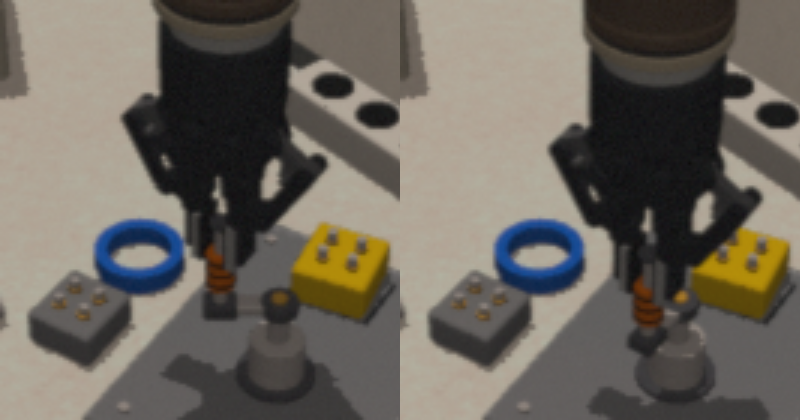

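Run:
```python
from c import *
c=camera_info("side")
def pr(x,y,z):
    X=np.r_[A+x*u+y*v,z];q=c['intrinsics']@(c['R']@X+c['t']);q=q[:2]/q[2];return ((q-[260,180])*3).round(0)
for z in(.146,.160,.174):print('sleeve axis',z,pr(-.0225,.0335,z))
for y in(.0335-.012,.0335+.012):
  for z in (.1476,.166):print('tip',y,z,pr(-.0335,y,z))
g=cv2.imread('pics/g1.png')
cv2.imwrite('pics/g1z.png',cv2.resize(g[200:380,130:370],None,fx=3,fy=3,interpolation=2))
```

```text
sleeve axis 0.146 [216. 285.]
sleeve axis 0.16 [217. 268.]
sleeve axis 0.174 [217. 252.]
tip 0.021500000000000002 0.1476 [224. 300.]
tip 0.021500000000000002 0.166 [225. 278.]
tip 0.0455 0.1476 [192. 286.]
tip 0.0455 0.166 [192. 265.]
```

View pics/g1z.png

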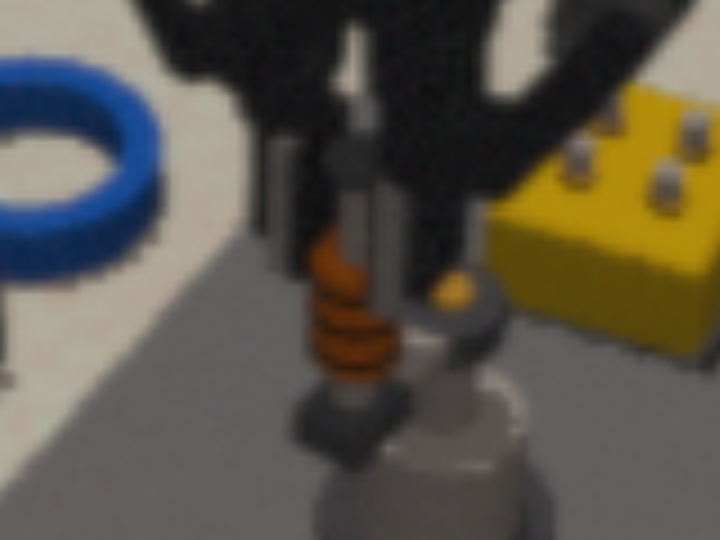

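Run:
```python
from c import *
S,D=snapshot("side");c=camera_info("side");Ki=np.linalg.inv(c['intrinsics'])
for n,(a,b) in dict(neartip=(390,295),near=(390,250),lefttip=(290,262),left=(285,200),sleeve=(350,360),sleevetop=(325,265),hub=(452,290),cap=(350,160),box=(345,420)).items():
    U,V=260+(130+a/3)/3,180+(200+b/3)/3;z=D[round(V),round(U)]
    X=c['R'].T@(z*Ki@[round(U),round(V),1]-c['t']);print(n,(ch(X)*1000).round(1))
```

```text
neartip [-50.2 -13.2 179.8]
near [-49.8 -12.5 191.3]
lefttip [-51.1   9.1 177.1]
left [-49.5  12.5 191.4]
sleeve [-48.1  -2.5 153. ]
sleevetop [-45.5   6.  174.3]
hub [ -2.2  -3.5 137.5]
cap [-40.4   3.4 200.8]
box [-45.5  -1.7 135. ]
```

The depth reading puts the fingertips near z = 0.176, at the sleeve's top rim, so the grip is too high. I'll open, go 9 mm lower and regrip.

```bash
python3 -m inch '[[[0,0,0,0,0,0,0.6],[0,0,0,0,0,0,0.6],[0,0,0,0,0,0.018,0.6],[0,0,0,0,0,0.018,0.6],[0,0,0,0,0,0,0.6]]]' >/dev/null; python3 hub.py pics/h0.png
python3 -m inch '[[[0,0,0,0,0,0,0],[0,0,0,0,0,0,0],[0,0,0,0,0,0,0],[0,0,0,0,0,0,0]]]' >/dev/null; python3 hub.py pics/h1.png
python3 - <<'E'
import cv2,numpy as np
a,b=[cv2.imread(f'pics/h{i}.png')[180:400,120:320] for i in(0,1)]
cv2.imwrite('pics/h01.png',cv2.resize(np.hstack([a,b]),None,fx=2,fy=2))
E
```

```text
t 10.5 ch [-40.2   2.6 137.9] yawerr deg 0.01 F [-0.4  0.4 -0.4] w 0.0513 g 0.0
   ang 176.3 r 40.2 brass 48 (np.float64(346.5), np.float64(279.27))
t 11.05 ch [-39.8   2.3 138.5] yawerr deg 0.0 F [ 0.7 -1.1  0.1] w 0.0178 g 48.8
   ang 176.7 r 39.9 brass 41 (np.float64(357.02), np.float64(277.05))
```

View pics/h01.png

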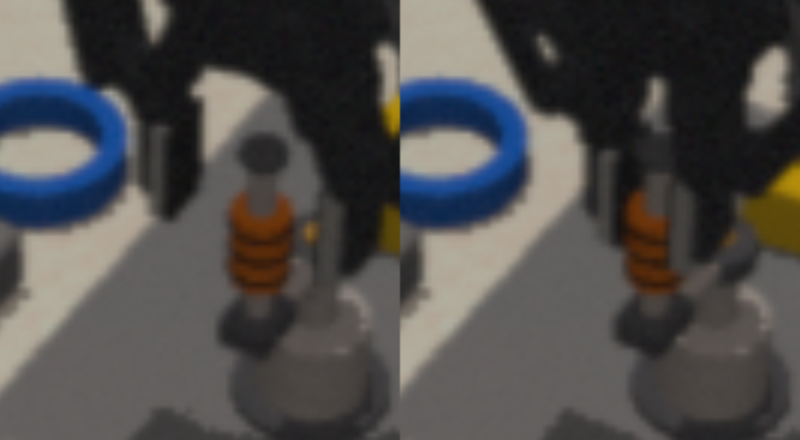

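The grip is now well onto the sleeve, with pads from about (600,150) to (680,270) on its middle and upper part. I'll track the hub-top height from the depth cloud.

```bash
cat > hub.py <<'E'
from c import *
o=state();_,D=snapshot("side");c=camera_info("side")
V,U=np.mgrid[240:330,320:390];z=D[240:330,320:390].ravel()
X=((z*(np.linalg.inv(c['intrinsics'])@np.c_[U.ravel(),V.ravel(),np.ones(z.size)].T)).T-c['t'])@c['R']
d=X[:,:2]-A;P=np.c_[d@u,d@v,X[:,2]]*1000;P=P[z>0]
h=P[(np.hypot(P[:,0],P[:,1])<12)&(P[:,2]>105)&(P[:,2]<145)]
p=ch(o['tool_pos'])*1000;a=np.arctan2(p[1],p[0]);th=np.hypot(P[:,0]-p[0],P[:,1]-p[1])
b=P[(th<14)&(P[:,2]>100)&(P[:,2]<150)]
print('   ang',round(np.degrees(a)%360,1),'r',round(np.hypot(*p[:2]),1),'hub n',len(h),np.percentile(h[:,2],[75,90,97]).round(1) if len(h) else '', 'box',len(b),np.percentile(b[:,2],[10,50]).round(1) if len(b) else '')
E
python3 hub.py
python3 -m inch '[[[0,0,0,0,-0.024,0,0]]]' 80 >/dev/null; python3 hub.py
python3 -m inch '[[[0,0,0,-0.004,-0.024,0,0]]]' >/dev/null; python3 hub.py
python3 -m inch '[[[0,0,0,-0.007,-0.023,0,0]]]' >/dev/null; python3 hub.py
```

```text
t 11.1 ch [-39.9   2.2 138.5] yawerr deg -0.0 F [-0.1 -0.9 -0.2] w 0.018 g 48.8
   ang 176.8 r 39.9 hub n 70 [133.6 134.9 135.9] box 112 [127.7 133.5]
t 11.28 ch [-39.7  -2.4 138.3] yawerr deg 0.07 F [-0.1  3.  -0.3] w 0.0168 g 78.2
   ang 183.4 r 39.8 hub n 40 [133.2 134.2 135.3] box 111 [127.1 133.9]
t 11.45 ch [-38.9  -9.  138.3] yawerr deg 0.04 F [0.9 2.5 0.1] w 0.0167 g 78.2
   ang 193.1 r 39.9 hub n 12 [116.9 123.6 124.9] box 98 [127.8 134.5]
t 11.62 ch [-37.2 -15.2 138.4] yawerr deg 0.01 F [0.9 2.3 0. ] w 0.0168 g 78.3
   ang 202.2 r 40.2 hub n 0  box 100 [128.  134.2]
```

The box under the handle tracks the screw height well. I'll go on row by row, stopping automatically when it drops.

```bash
echo "import sys
sys.exit(1 if len(b)>20 and np.percentile(b[:,2],50)<130.5 else 0)" >> hub.py
python3 -m inch '[[[0,0,0,-0.011,-0.022,0,0]]]' >/dev/null; python3 hub.py &&
python3 -m inch '[[[0,0,0,-0.014,-0.020,0,0]]]' >/dev/null && python3 hub.py &&
python3 -m inch '[[[0,0,0,-0.016,-0.017,0,0]]]' >/dev/null && python3 hub.py &&
python3 -m inch '[[[0,0,0,-0.019,-0.015,0,0]]]' >/dev/null && python3 hub.py
```

```text
t 11.8 ch [-34.4 -20.9 138.4] yawerr deg 0.01 F [0.6 1.7 0.8] w 0.0167 g 78.3
   ang 211.3 r 40.3 hub n 4 [125.4 126.5 127. ] box 108 [126.8 134.2]
t 11.97 ch [-30.8 -26.1 138.5] yawerr deg -0.0 F [ 0.3  1.6 -0.4] w 0.0164 g 78.3
   ang 220.4 r 40.4 hub n 21 [129.5 132.1 133. ] box 113 [126.4 132.8]
t 12.15 ch [-27.  -30.1 138.3] yawerr deg 0.0 F [2.5 1.7 0.7] w 0.0165 g 78.3
   ang 228.1 r 40.4 hub n 53 [128.4 129.1 129.8] box 128 [121.3 127.4]
```

It dropped. I'll hold and confirm.

```bash
python3 -m inch '[[[0,0,0,0,0,0,0],[0,0,0,0,0,0,0],[0,0,0,0,0,0,0]]]' >/dev/null; python3 hub.py; python3 -c "
from c import *
import math
p=ch(get_obs()['tool_pos'])*1000;a0=math.atan2(p[1],p[0])
q=lambda a:np.array([-40*math.cos(a),40*math.sin(a)])/250
n=32;s=-2*math.pi/n
print([list((q(a0+(k+1)*s)-q(a0+k*s)).round(3)) for k in range(n)])"
```

```text
t 12.57 ch [-26.5 -30.4 138.7] yawerr deg 0.0 F [-0.3 -0.1 -0.7] w 0.0168 g 78.3
   ang 228.9 r 40.3 hub n 57 [127.6 129.  129.6] box 127 [121.3 127. ]
[[np.float64(0.021), np.float64(0.023)], [np.float64(0.017), np.float64(0.027)], [np.float64(0.011), np.float64(0.029)], [np.float64(0.005), np.float64(0.031)], [np.float64(-0.001), np.float64(0.031)], [np.float64(-0.007), np.float64(0.031)], [np.float64(-0.013), np.float64(0.029)], [np.float64(-0.018), np.float64(0.026)], [np.float64(-0.023), np.float64(0.021)], [np.float64(-0.027), np.float64(0.017)], [np.float64(-0.029), np.float64(0.011)], [np.float64(-0.031), np.float64(0.005)], [np.float64(-0.031), np.float64(-0.001)], [np.float64(-0.031), np.float64(-0.007)], [np.float64(-0.029), np.float64(-0.013)], [np.float64(-0.026), np.float64(-0.018)], [np.float64(-0.021), np.float64(-0.023)], [np.float64(-0.017), np.float64(-0.027)], [np.float64(-0.011), np.float64(-0.029)], [np.float64(-0.005), np.float64(-0.031)], [np.float64(0.001), np.float64(-0.031)], [np.float64(0.007), np.float64(-0.031)], [np.float64(0.013), np.float64(-0.029)], [np.float64(0.018), np.float64(-0.026)], [np.float64(0.023), np.float64(-0.021)], [np.float64(0.027), np.float64(-0.017)], [np.float64(0.029), np.float64(-0.011)], [np.float64(0.031), np.float64(-0.005)], [np.float64(0.031), np.float64(0.001)], [np.float64(0.031), np.float64(0.007)], [np.float64(0.029), np.float64(0.013)], [np.float64(0.026), np.float64(0.018)]]
```

The drop of about 8 mm is confirmed. Now I'll turn forward one turn, clockwise.

```bash
python3 -m inch '[[[0,0,0,0.021,0.023,0,0],[0,0,0,0.017,0.027,0,0],[0,0,0,0.011,0.029,0,0],[0,0,0,0.005,0.031,0,0],[0,0,0,-0.001,0.031,0,0],[0,0,0,-0.007,0.031,0,0],[0,0,0,-0.013,0.029,0,0],[0,0,0,-0.018,0.026,0,0]]]' >/dev/null; python3 hub.py
python3 -m inch '[[[0,0,0,-0.023,0.021,0,0],[0,0,0,-0.027,0.017,0,0],[0,0,0,-0.029,0.011,0,0],[0,0,0,-0.031,0.005,0,0],[0,0,0,-0.031,-0.001,0,0],[0,0,0,-0.031,-0.007,0,0],[0,0,0,-0.029,-0.013,0,0],[0,0,0,-0.026,-0.018,0,0]]]' >/dev/null; python3 hub.py
```

```text
t 13.62 ch [-30.6  27.3 138.3] yawerr deg 0.01 F [ 0.7 -1.7 -0.4] w 0.0166 g 78.3
   ang 138.3 r 41.0 hub n 101 [126.2 127.2 128.6] box 134 [118.4 125.3]
t 14.68 ch [ 26.8  30.5 138.4] yawerr deg 0.02 F [2.7 1.7 0.4] w 0.0167 g 78.4
   ang 48.7 r 40.5 hub n 96 [124.7 125.7 126.8] box 110 [119.7 123.7]
```

```bash
python3 -m inch '[[[0,0,0,-0.021,-0.023,0,0],[0,0,0,-0.017,-0.027,0,0],[0,0,0,-0.011,-0.029,0,0],[0,0,0,-0.005,-0.031,0,0],[0,0,0,0.001,-0.031,0,0],[0,0,0,0.007,-0.031,0,0],[0,0,0,0.013,-0.029,0,0],[0,0,0,0.018,-0.026,0,0]]]' >/dev/null; python3 hub.py
python3 -m inch '[[[0,0,0,0.023,-0.021,0,0],[0,0,0,0.027,-0.017,0,0],[0,0,0,0.029,-0.011,0,0],[0,0,0,0.031,-0.005,0,0],[0,0,0,0.031,0.001,0,0],[0,0,0,0.031,0.007,0,0],[0,0,0,0.029,0.013,0,0],[0,0,0,0.026,0.018,0,0],[0,0,0,0,0,0,0]]]' >/dev/null; python3 hub.py
```

```text
t 15.72 ch [ 29.8 -27.  138.6] yawerr deg -0.0 F [-0.3  3.  -0. ] w 0.0166 g 78.4
   ang 317.9 r 40.2 hub n 99 [122.1 123.4 124.5] box 129 [115.5 121.4]
t 16.9 ch [-27.9 -29.3 138.4] yawerr deg 0.01 F [1.2 1.6 1.2] w 0.0164 g 78.4
   ang 226.4 r 40.4 hub n 55 [120.1 121.3 122.3] box 138 [113.1 119.8]
```

The screw went down 8 mm in one turn and the handle is still gripped.

```bash
python3 -c "
from plant import *
print(hand_in())"
```

```text
the job is handed in; nothing more can be done
None
```

The job is handed in: the drawer was pushed to its stop, the screw dropped into its thread when turned backward, and one turn forward took it down 8 mm, with the handle still gripped at about 17 s.

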